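# Load and lock a wash carrier with sorted sleeves

## Robot

A 6-joint arm with a two-finger parallel gripper is mounted at the origin on the work surface; the furniture and walls round the work are solid. World frame = base frame: x ahead of the robot, y to its left, z up, the work surface at z = 0. Lengths are in m, angles in rad, forces in N, time in s.
With the tool pointing down it reaches from about 0.3 to 0.775 m from the base axis. Payload 14.6 kg.
Tool frame: the origin (TCP) lies on the centre line of the jaws, within the pads' length; the fingertips stand 22 mm ahead of it and the grasp point (between the pads) lies 3 mm ahead of it; z points along the fingers, y is the line along which they close (so a half turn about z gives the same grasp; the last joint's range is limited). The gripper opens to 85 mm and grips with 20 to 120 N. Pads are 22 mm wide; open, the fingers measure 114 mm over their backs; the gripper's body (76 mm by 85 mm) begins 54 mm behind the grasp point. The pads swing forward as they close: fully open they stand 13 mm farther back than shut.
Start: joints at [1.245, 0.3, 1.521, -0, 1.321, -0.067], TCP at [0.141, 0.532, 0.253] pointing down, gripper open.
Joint ranges: [-3.03, 3.03], [-0.79, 2.21], [0.23, 2.52], [-1.04, 4.18], [0, 3.07], [-2.55, 2.55]. Speed limits (rad/s): [2.22, 2.22, 2.57, 3.14, 3.14, 3.14].

## Interface

Orientations are given as a 3x3 rotation matrix whose columns are the frame's x, y, z axes.
In Python, from cell import * gives the robot as it stands. Calls block until the motion is done:
- move_pose(position, orientation): joint-space move of the TCP to a pose.
- move_straight(position, frame=None, vel=0.15, max_force=None): straight line of the TCP; frame=None keeps the orientation; vel is the mean speed in m/s. With max_force (N) it stops when the force on the tool has changed by that much, and returns True; else False.
- goto_joints(angles): joint-space move.
- ungrasp() and grasp(strength=None): open the fingers fully, or close them until they stop; strength is the grip in N (None keeps the last).
- sleep(seconds).
- solve_ik(position, orientation): joint angles nearest the present ones, or None.
- grab_frame(name): name is "side" or "top" or "wrist"; returns (picture, depth): 384x512x3 uint8, red, green, blue; 384x512 float32, m along the optical axis (not along the pixel's ray), 0 where there is no reading.
- get_calibration(name): a dict with "fx", "fy", "cx", "cy" (pixels), "R" (3x3) and "t" (3): a world point X has camera coordinates R X + t. Camera axes: x right, y down, z forward; pixel columns grow to the right and rows downward; lengths in m; the calibration is good to about 2 mm. A picture is of the moment at which its call begins: read the wrist's pose just before it. get_calibration takes no time and is no camera call; for the wrist camera it gives the pose at the moment of the call.
A pose or a line that the arm cannot do raises IKError and nothing moves.
- hand_in(): hands the job in; it is judged then, once.
Readings, each from a call of its own:
- get_time(): time.
- get_joint_pos(): joint angles.
- get_dq(): joint speeds.
- get_joint_efforts(): joint torques, N m.
- get_eef_pos(): TCP position.
- get_tool_rot(): TCP orientation.
- get_ft_force(): force on the tool from outside, world axes, zero at the start.
- get_moment(): the same for the moment, N m.
- get_finger_gap(): opening from 0.0 (shut) to 1.0 (fully open).
- get_grip_force(): force on a finger pad.
Only numpy, scipy, OpenCV 4.12 (cv2) and the standard library are available. Lean on these libraries where they do the work, as an engineer would, in place of code of your own. Each camera call takes 0.05 s, during which the arm holds its last target. There are 200 camera calls.

## Task

Get the spilt alloy sleeves ready for the parts washer: set the empty carrier tray squarely in the locating frame on the bench, lay every sleeve in a pocket of its own in the row made for its length, then set the lid centred and fully down over the tray. Line the lid's T-bar up with the slot below, push it in and turn it clockwise to its stop so that the lid stays locked when you let go. Leave the caliper where it lies.

Things in the scene. Friction and masses are not known exactly. Their poses are not given: they have to be found in the camera images.
- frame_seat (a point): Low locating frame fixed to the bench: aluminium plate 170 x 204 mm, 6 mm thick, with a steel angle at each corner (up to 15 mm above the bench; 152 mm in x by 186 mm in y between them). This point is the centre of the plate's top face, on which the middle of the tray's underside comes to rest; y runs along the 204 mm length.
- tray_seat (a point): Centre of the underside of the loose carrier tray (0.45 kg): grey plastic plate 146 (x) x 180 (y) x 10 mm with two rows of black pockets along y, walls 6 mm high, 129.6 x 164 mm outside. The bare flange round them, 10 mm above the underside, carries the lid's skirt. Axes of the tray, z up. Either way round in the frame is right.
- tray_post (a point): The tray's steel latch post, in its middle, 36 (x) x 44 (y) mm, its top 26 mm above the underside; carry the tray by it, gripped across the 36 mm (23 mm of bare plate, 10 mm above the underside, lie on both sides, then the 6 mm pocket walls). In its 3 mm top plate is a slot 11 (x) x 27 (y) mm; it is hollow below. The point is on its axis, 13 mm above the underside.
- lid_hub (a point): Centre of the loose carrier lid (0.3 kg), 11 mm above the skirt's lower edge: open steel grid with a skirt, outside 139.6 (x) x 174 (y) x 22 mm high, inside the skirt 133.6 x 168 mm. It goes over the tray's block of pocket walls with 2 mm play, skirt on the flange; this point is then 8 mm above tray_post. Either way round is right.
- lid_bar (a point): Centre of the black T-bar of the lid's quarter-turn fastener, on the lid's axis: 10 mm thick (x), 46 long (y), 18 high, centre 56 mm above the skirt's lower edge; below it a slim shaft, free down to the lid's top (22 mm above that edge). Grip it across the 10 mm to carry the lid. A foot 22 x 6 x 4 mm under the shaft lies parallel to the bar.
- lid_turn (a joint): Turn of the T-bar in the lid, rad: 0 (stop) = bar along the lid's length (y), foot lined up with the tray's slot; grows clockwise seen from above to 1.5 (stop) = bar across the lid. Friction of 0.02 N m holds it where it is left, and the lid hangs steadily from it. Starts anywhere from 0.4 to 1.4.
- lid_press (a joint): How far the T-bar is pushed into the lid, m: 0 = up (sprung: 1 N at first, 7 N fully in) to 0.010. On a seated lid it goes in only with the foot lined up (else the foot stops on the post at about 0.001). From 0.008 on the foot is below the slot plate and can turn; turned and let go, the spring draws it up under the plate, where it rests at about 0.0075, locked.
- short0_mid (a point): Short flanged alloy sleeve, loose, 40 mm long, 14 mm thick, 20 g, lying on its side; this point is its centre, y its length. May be absent.
- short1_mid (a point): Short flanged alloy sleeve, loose, 40 mm long, 14 mm thick, 20 g, lying on its side; this point is its centre, y its length. May be absent.
- short2_mid (a point): Short flanged alloy sleeve, loose, 40 mm long, 14 mm thick, 20 g, lying on its side; this point is its centre, y its length. May be absent.
- long0_mid (a point): Long flanged alloy sleeve, loose, 72 mm long, 15 mm thick, 50 g, lying on its side; this point is its centre, x its length. May be absent.
- long1_mid (a point): Long flanged alloy sleeve, loose, 72 mm long, 15 mm thick, 50 g, lying on its side; this point is its centre, x its length. May be absent.
- short_pocket0 (a point): One of the tray's three pockets for short sleeves (the row at the tray's -x side): 44 mm long along the tray's y, 17.5 mm wide, 6 mm deep. This point is where the centre of a seated sleeve lies (7 mm above the pocket floor); axes of the tray.
- short_pocket1 (a point): One of the tray's three pockets for short sleeves (the row at the tray's -x side): 44 mm long along the tray's y, 17.5 mm wide, 6 mm deep. This point is where the centre of a seated sleeve lies (7 mm above the pocket floor); axes of the tray.
- short_pocket2 (a point): One of the tray's three pockets for short sleeves (the row at the tray's -x side): 44 mm long along the tray's y, 17.5 mm wide, 6 mm deep. This point is where the centre of a seated sleeve lies (7 mm above the pocket floor); axes of the tray.
- long_pocket0 (a point): One of the tray's two pockets for long sleeves (the row at the tray's +x side): 76 mm long along the tray's y, 18.4 mm wide, 6 mm deep. This point is where the centre of a seated sleeve lies (7.5 mm above the pocket floor); axes of the tray.
- long_pocket1 (a point): One of the tray's two pockets for long sleeves (the row at the tray's +x side): 76 mm long along the tray's y, 18.4 mm wide, 6 mm deep. This point is where the centre of a seated sleeve lies (7.5 mm above the pocket floor); axes of the tray.
- caliper: Digital caliper, 202 mm long, lying behind the frame; bystander, origin under its middle.

How it is judged:
By the outcome, as a careful person would: the job done as asked, in the order asked, and still so for the second after the job is handed in, with the robot touching nothing.
Of short0, short1, short2, long0, long1 only 3 to 5 are there at a start; the rules pass over those that are not, and their reading is None.
At some moment in a run one of short0, short1, short2, long0, long1, carrier_lid may be knocked a few centimetres aside while the robot is not near it.
Once in a run the grip may slacken for a moment while it holds something.
It also fails if it takes over 210 s, if anything falls off the work surface, if the arm or the gripper's body presses on something with over 40 N, if the wrist force passes 120 N, or if a joint passes its speed limit or range.

## Working session

There is one attempt and no reset: what is moved stays moved. The work goes in short steps, each a Python script; the robot and the scene stay as the last script left them, time stands still between calls to the robot, and variables do not carry over. Pictures are saved under pics/ and viewed, at most 14 in all, crops included, and the job is handed in when it is done.

```bash
ls; mkdir -p pics; python3 - <<'E'
from cell import *
import cv2,numpy as np
for n in("top","side"):
    im,d=grab_frame(n); cv2.imwrite(f"pics/{n}0.png",im[:,:,::-1]); np.save(f"pics/{n}0.npy",d)
    c=get_calibration(n); print(n,c["fx"],c["cx"],c["cy"],np.round(c["R"],3).tolist(),np.round(c["t"],3), -c["R"].T@c["t"])
print(get_time(),get_eef_pos(),get_tool_rot())
E
```

```text
pics
top 381.67093024600393 250.76960149405636 186.93884021405165 [[0.053, -0.999, 0.002], [-0.977, -0.052, -0.206], [0.206, 0.009, -0.978]] [-0.017  0.59   1.066] [0.35787943 0.00408798 1.16506066]
side 495.17825704037085 258.2468486405177 194.81124046302162 [[-1.0, -0.012, 0.015], [-0.02, 0.558, -0.83], [0.002, -0.83, -0.558]] [0.598 0.07  1.711] [0.5964892  1.38819587 1.00357207]
0.1 [0.14070549 0.53151102 0.25277589] [[-9.66694035e-01  2.55934644e-01 -3.17913624e-04]
 [ 2.55934835e-01  9.66693544e-01 -9.75295303e-04]
 [ 5.77131919e-05 -1.02417732e-03 -9.99999474e-01]]
```

View pics/top0.png

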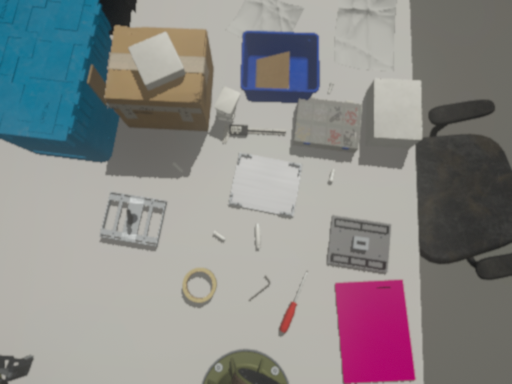

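View pics/side0.png

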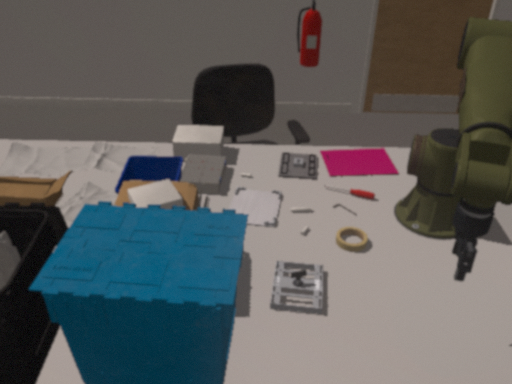

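The top view shows the frame near (265,184), tray (360,243), lid (134,219), and sleeves near (219,236), (257,236) and (332,176). Unclear bits sit at (177,166) and (331,88). Next are close wrist views.

```bash
cat > h.py <<'E'
from cell import *
import cv2,numpy as np
def ray(c,uv,z):
    "pixel -> world point on the plane z"
    d=c["R"].T@np.array([(uv[0]-c["cx"])/c["fx"],(uv[1]-c["cy"])/c["fy"],1]); o=-c["R"].T@c["t"]
    return o+d*(z-o[2])/d[2]
def proj(c,X):
    p=c["R"]@np.asarray(X)+c["t"]; return np.array([c["fx"]*p[0]/p[2]+c["cx"],c["fy"]*p[1]/p[2]+c["cy"]])
def down(a):
    "tool down with closing line (tool y) at world angle a"
    y=np.array([np.cos(a),np.sin(a),0]); z=np.array([0,0,-1.]); return np.stack([np.cross(y,z),y,z],1)
def best(p,a):
    "orientation a or a+pi (whichever keeps joint 6 freest)"
    o=[(abs(q[5]),down(b)) for b in(a,a+np.pi) for q in[solve_ik(p,down(b))] if q is not None]
    return min(o,key=lambda t:t[0])[1]
def ortho(im,c,ctr,ang,w,h,z,s=0.0005):
    "metric rectified picture of plane z, centred ctr, rotated by ang; w (x) by h (y) in m"
    g=np.float32([[0,0],[1,0],[1,1],[0,1]]); P=[]
    for u,v in g:
        l=np.array([(u-.5)*w,(.5-v)*h]); P.append(proj(c,[ctr[0]+np.cos(ang)*l[0]-np.sin(ang)*l[1],ctr[1]+np.sin(ang)*l[0]+np.cos(ang)*l[1],z]))
    H=cv2.getPerspectiveTransform(np.float32(P),g*np.float32([w/s,h/s])); return cv2.warpPerspective(im,H,(int(w/s),int(h/s)))
def shot(name,cam="wrist"):
    c=get_calibration(cam); im,d=grab_frame(cam); cv2.imwrite(f"pics/{name}.png",im[:,:,::-1]); np.savez(f"pics/{name}.npz",im=im,d=d,**c); return im,d,c
def load(name):
    f=np.load(f"pics/{name}.npz"); return f["im"],f["d"],{k:f[k] for k in("fx","fy","cx","cy","R","t")}
E
python3 - <<'E'
from h import *
c=get_calibration("top")
P={n:ray(c,uv,0.01) for n,uv in dict(frame=(265,184),tray=(360,243),lid=(134,219),s1=(219,236),l1=(257,236),s2=(332,176),u1=(177,166),u2=(331,88)).items()}
for n in P: print(n,P[n].round(3))
cw=get_calibration("wrist");R=get_tool_rot();print("cam in tool",R.T@(-cw["R"].T@cw["t"]-get_eef_pos()),(cw["R"]@R).round(3).tolist(),cw["fx"])
for n,p in(("lid",P["lid"]),("mid",(P["s1"]+P["frame"])/2),("tray",(P["tray"]+P["s2"])/2)):
    q=np.array([p[0],p[1],0.36])
    a=np.arctan2(p[1],p[0])+np.pi/2
    R=best(q,a); off=R@(R.T@np.zeros(3))
    try: move_pose(q,R)
    except Exception as e: print(n,e); continue
    shot("w_"+n); print(n,get_time(),get_eef_pos().round(3))
ims=[cv2.imread(f"pics/w_{n}.png") for n in("lid","mid","tray")]
cv2.imwrite("pics/m1.png",np.vstack([np.hstack([cv2.resize(i,(400,300)) for i in ims[:2]]),np.hstack([cv2.resize(ims[2],(400,300)),np.zeros((300,400,3),np.uint8)])]))
E
```

```text
frame [ 0.613 -0.029  0.01 ]
tray [ 0.447 -0.321  0.01 ]
lid [0.483 0.364 0.01 ]
s1 [0.446 0.103 0.01 ]
l1 [ 0.452 -0.012  0.01 ]
s2 [ 0.65  -0.236  0.01 ]
u1 [0.656 0.249 0.01 ]
u2 [ 0.946 -0.23   0.01 ]
cam in tool [ 0.06853839  0.00055361 -0.12086819] [[-0.0, 1.0, -0.0], [-0.964, -0.0, -0.267], [-0.267, 0.0, 0.964]] 306.4152693178256
lid 1.6167 [0.482 0.365 0.36 ]
mid 2.9167 [0.529 0.038 0.36 ]
tray 4.1667 [ 0.549 -0.277  0.36 ]
```

View pics/m1.png

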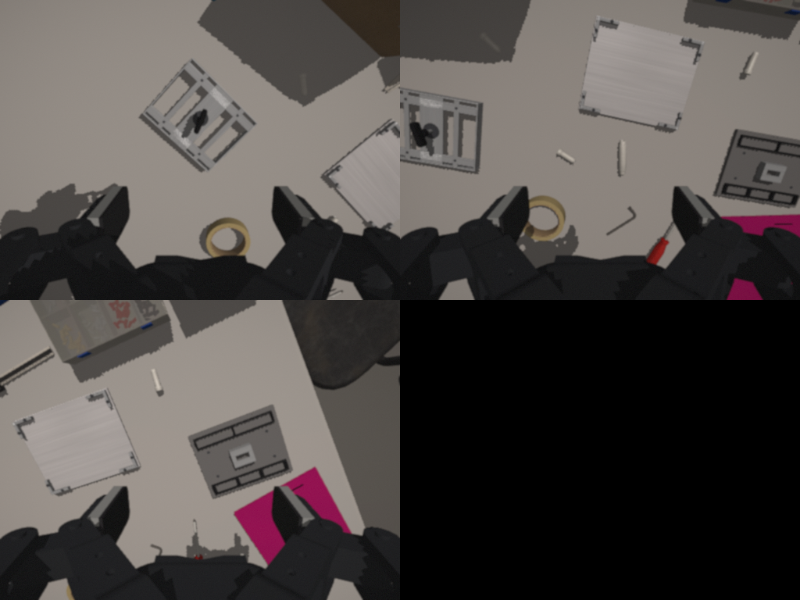

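The mosaic shows the lid (200,115 in panel 1), the frame (640,70), sleeves (565,157), (622,157), (750,63), the tray (243,455), and a faint rod in the carton's shadow (490,40). I'll take closer shots of each for precise measurement.

```bash
cat >> h.py <<'E'
def look(name,p,z=0.25,dx=0.0,a=None):
    "wrist picture with the TCP over p, held back by dx along the arm's radius"
    p=np.array(p[:2]); r=p/np.linalg.norm(p); q=np.r_[p-dx*r,z]
    R=best(q,np.arctan2(p[1],p[0])+np.pi/2 if a is None else a); move_pose(q,R); sleep(0.3); return shot(name)
E
python3 - <<'E'
from h import *
look("tray1",(0.447,-.321),.27,.03); look("s2",(.65,-.236),.2,.03); look("frame1",(.613,-.029),.27,.03)
look("sl",(.45,.045),.2,.03); look("lid1",(.483,.364),.28,.03)
look("u1",(.656,.249),.25,.05)
print(get_time())
for n in ("tray1","s2","frame1","sl","lid1","u1"): print(n,get_calibration("wrist")["t"][0])
b=[cv2.resize(cv2.imread(f"pics/{n}.png"),(266,300)if 0 else (266,200)) for n in("tray1","s2","frame1","sl","lid1","u1")]
cv2.imwrite("pics/m2.png",np.vstack([np.hstack(b[:3]),np.hstack(b[3:])]))
E
```

```text
11.4833
tray1 0.0014219276032225454
s2 0.0014219276032225454
frame1 0.0014219276032225454
sl 0.0014219276032225454
lid1 0.0014219276032225454
u1 0.0014219276032225454
```

View pics/m2.png

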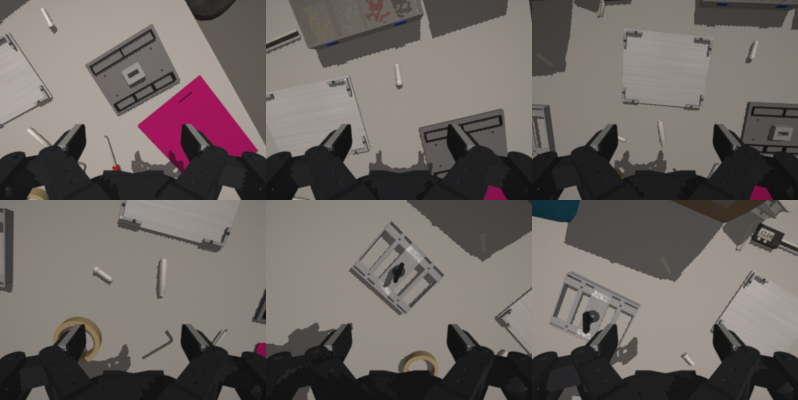

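The close views show all parts clearly: tray (135,70), sleeves (398,75), (103,272), (161,277), frame (665,65), lid (397,265), shadowed rod (668,265). Now I'll measure blobs from the depth-derived height.

```bash
cat >> h.py <<'E'
def xyz(d,c):
    v,u=np.indices(d.shape); P=np.stack([(u-c["cx"])/c["fx"]*d,(v-c["cy"])/c["fy"]*d,d],-1)
    X=(P-c["t"])@c["R"]; X[d==0]=np.nan; return X
def blobs(name,lo=.006,hi=.03,amin=60):
    "blobs of height lo..hi: list of (centre, length, width, angle, median z) from min-area rectangles in world"
    im,d,c=load(name); X=xyz(d,c); m=((X[...,2]>lo)&(X[...,2]<hi)).astype(np.uint8); m[280:]=0
    n,L,st,_=cv2.connectedComponentsWithStats(m); o=[]
    for i in range(1,n):
        if st[i,4]<amin: continue
        p=X[L==i]; (cx,cy),(w,h),a=cv2.minAreaRect(np.float32(p[:,:2]*1000))
        if w<h: w,h,a=h,w,a+90
        o.append((np.round([cx,cy],1),round(w,1),round(h,1),round((a+90)%180-90,1),round(float(np.median(p[:,2]))*1000,1),st[i,:4].tolist()))
    return o
E
python3 - <<'E'
from h import *
for n in("tray1","s2","frame1","sl","lid1","u1"):
    im,d,c=load(n); X=xyz(d,c)[:280]; z=X[...,2].ravel()*1000; z=z[(z>-20)&(z<90)]
    hh,e=np.histogram(z,bins=np.arange(-10,80,2)); print(n,{int(a):int(k) for a,k in zip(e,hh) if k>100})
    for b in blobs(n,.004,.09): print("  ",b)
E
```

```text
tray1 {-4: 517, -2: 37580, 0: 35152, 2: 736, 4: 10022, 6: 13501, 8: 6229, 10: 9214, 12: 803, 14: 1560, 16: 1022, 24: 312, 26: 607}
   (array([ 650.4, -235.3]), 40.8, 13.6, -14.4, 12.1, [78, 15, 28, 40])
   (array([ 444.4, -318.3]), 180.2, 146.4, 84.2, 10.5, [164, 45, 184, 177])
   (array([609.8, -47.9]), 169.4, 168.4, -8.2, 6.4, [0, 62, 101, 179])
   (array([ 210.6, -358.1]), 252.7, 202.8, 5.7, 6.1, [265, 144, 225, 136])
   (array([451.6, -13.7]), 70.6, 14.2, 5.0, 13.1, [51, 245, 47, 35])
   (array([ 341.8, -157.6]), 32.8, 5.9, -20.7, 14.6, [201, 259, 10, 21])
s2 {-4: 361, -2: 49580, 0: 43755, 2: 1224, 4: 7188, 6: 12279, 8: 2460, 10: 3603, 12: 617, 14: 1033, 16: 499, 34: 108, 38: 131, 40: 169, 42: 1728, 44: 12442, 46: 1135}
   (array([ 751.2, -203.2]), 210.9, 71.4, 70.8, 44.8, [42, 0, 263, 95])
   (array([785.2, -75.7]), 19.9, 15.2, 89.4, 4.6, [41, 56, 23, 22])
   (array([785.3, -38.2]), 50.9, 16.0, 90.0, 4.5, [0, 71, 44, 28])
   (array([ 650.6, -235. ]), 39.9, 13.9, -14.6, 12.3, [247, 123, 17, 41])
   (array([617.9, -29.7]), 204.5, 159.9, 81.7, 6.3, [0, 145, 200, 135])
   (array([ 4
[... 2338 characters left out ...]
 192, 50: 177, 52: 214, 54: 206, 56: 226, 58: 191, 60: 215, 62: 289, 64: 367, 66: 187, 68: 163, 70: 185, 72: 155, 74: 141, 76: 163}
   (array([676.1, 467.6]), 66.4, 19.1, -29.2, 50.1, [0, 0, 92, 44])
   (array([775.1, 222.1]), 123.7, 3.2, -89.5, 47.8, [268, 0, 142, 45])
   (array([815. , 104.1]), 49.0, 19.3, -82.2, 53.0, [421, 0, 91, 38])
   (array([787.8,  43.5]), 117.3, 39.1, -83.8, 11.7, [416, 44, 96, 61])
   (array([761.9, 108.9]), 38.1, 11.8, -4.2, 4.5, [397, 59, 22, 34])
   (array([650.5, 248.4]), 39.7, 13.8, 48.0, 12.2, [244, 108, 25, 35])
   (array([616.7, -29.3]), 206.0, 161.9, 81.8, 6.3, [354, 135, 158, 145])
   (array([482.5, 366.6]), 174.3, 141.1, 83.6, 22.1, [32, 138, 177, 142])
```

Depth measures everything well: 3 short sleeves and 1 long are present. I'll cross-check for camera bias with turned views of the frame and tray, then grip the tray.

```bash
python3 - <<'E'
from h import *
d=np.deg2rad
look("frame2",(.60,-.07),.27,0,a=d(170)); print(*blobs("frame2",.004,.09,1500),sep="\n")
look("frame3",(.60,.02),.27,0,a=d(-10)); print(*blobs("frame3",.004,.09,1500),sep="\n")
print(get_joint_pos().round(2))
look("tray2",(.444,-.36),.27,0,a=d(170)); print(*blobs("tray2",.004,.09,1500),sep="\n")
look("tray3",(.444,-.28),.27,0,a=d(-10)); print(*blobs("tray3",.004,.09,1500),sep="\n")
print(get_joint_pos().round(2),get_time())
E
```

```text
(array([784.9,  50.8]), 67.8, 34.2, -89.7, 11.7, [382, 0, 35, 63])
(array([ 816.8, -108.5]), 317.8, 152.1, 88.3, 44.6, [374, 8, 138, 272])
(array([612.9, -28.8]), 204.2, 170.0, 81.8, 6.3, [186, 35, 148, 173])
(array([843.3, 105.1]), 70.0, 65.0, -9.8, 80.9, [424, 0, 88, 79])
(array([787. ,  61.2]), 115.0, 45.9, -77.8, 11.6, [373, 56, 47, 95])
(array([332. , 141.4]), 93.1, 35.7, 73.5, 22.6, [0, 58, 37, 82])
(array([823.6, -61.2]), 228.1, 151.9, 86.9, 43.5, [379, 93, 133, 187])
(array([612.9, -28.7]), 204.1, 170.1, 81.9, 6.3, [203, 113, 139, 156])
[-0.03  0.4   1.35 -0.    1.39  0.15]
(array([ 734.5, -271.7]), 86.4, 27.8, -75.6, 20.0, [487, 0, 25, 78])
(array([ 444.7, -318.3]), 180.5, 146.1, 84.3, 10.5, [183, 45, 131, 158])
(array([ 199. , -359.3]), 276.4, 203.0, 5.7, 6.0, [0, 86, 197, 194])
(array([ 735.6, -228.5]), 158.9, 6.5, 85.2, 18.5, [486, 0, 26, 147])
(array([ 270.8, -129.4]), 185.5, 26.2, -21.0, 20.4, [0, 33, 167, 46])
(array([ 444.6, -318.1]), 180.1, 146.3, 84.2, 10.5, [199, 115, 122, 142])
(array([ 198.5, -353.1]), 276.2, 190.4, 5.7, 5.8, [0, 151, 208, 129])
[-0.63  0.23  1.57  0.    1.34 -0.46] 16.625
```

Agreement to 0.2 mm between views. Now the tray transfer.

```bash
cat >> h.py <<'E'
def pose(xy,z,a):
    p=np.array([xy[0],xy[1],z]); return p,best(p,a)
E
python3 - <<'E'
from h import *
d=np.deg2rad
a=d(84.2-90); p=(.4446,-.3182)
P,R=pose(p,.15,a); move_pose(P,R)
print(move_straight([*p,.033],vel=.1,max_force=15), get_eef_pos().round(4))
grasp(60); print("gap",get_finger_gap(),get_grip_force())
f=d(81.85-90); q=(.6129,-.0288)
print(move_straight([*p,.07],vel=.1)); 
P2=np.array([*q,.075]); R2=down(f)
if R[:,1]@R2[:,1]<0: R2=down(f+np.pi)
move_pose(P2,R2); print("gap",get_finger_gap(),get_grip_force(),get_ft_force().round(1))
shot("holdtop","top")
print(move_straight([*q,.040],vel=.05,max_force=12),get_eef_pos().round(4),get_ft_force().round(1),get_finger_gap(),get_time())
E
```

```text
False [ 0.4449 -0.3184  0.0336]
gap 0.3993787696977371 61.23075395822525
False
gap 0.4039935174385168 60.36135345697403 [-0.1 -1.3 -4.7]
True [ 0.6124 -0.0288  0.0396] [-1.8  0.1  5.8] 0.40553072402987583 21.5583
```

```bash
python3 - <<'E'
from h import *
ungrasp(); p=get_eef_pos(); move_straight([p[0],p[1],.2],vel=.15)
look("seat1",(.612,-.03),.27,.03)
print(*blobs("seat1",.0125,.03,300),sep="\n"); print(*blobs("seat1",.004,.03,1000),sep="\n")
im,dd,c=load("seat1"); X=xyz(dd,c); f=np.deg2rad(81.85-90)
L=(X[...,:2]-[.6129,-.0288])@np.array([[np.cos(f),-np.sin(f)],[np.sin(f),np.cos(f)]])
# flange height at each side centre strip
for n,m in dict(px=(abs(L[...,0]-.069)<.002)&(abs(L[...,1])<.06),mx=(abs(L[...,0]+.069)<.002)&(abs(L[...,1])<.06),py=(abs(L[...,1]-.086)<.002)&(abs(L[...,0])<.04),my=(abs(L[...,1]+.086)<.002)&(abs(L[...,0])<.04)).items(): print(n,np.median(X[m][:,2])*1000)
o=ortho(im,c,(.6129,-.0288),f,.2,.24,.016); cv2.imwrite("pics/seat1o.png",o[:,:,::-1]); print(get_time())
E
```

```text
(array([ 737.6, -207.8]), 199.8, 10.3, 83.0, 21.0, [323, 0, 189, 17])
(array([688.8,  39.7]), 40.3, 33.6, 83.9, 15.3, [176, 56, 36, 32])
(array([607.5, -28.3]), 197.5, 153.6, 81.9, 16.4, [174, 67, 165, 141])
(array([ 665.8, -116.2]), 40.2, 34.1, 82.0, 15.3, [313, 70, 36, 34])
(array([483.4, 299.2]), 99.9, 17.4, 0.0, 20.2, [0, 211, 25, 69])
(array([451.4, -11.7]), 70.7, 12.8, 4.7, 14.2, [243, 233, 14, 47])
(array([ 737.9, -207.7]), 199.9, 13.3, 82.0, 16.4, [321, 0, 191, 19])
(array([612.7, -28.8]), 204.1, 170.1, 81.8, 16.1, [173, 54, 176, 154])
(array([482.4, 297.6]), 107.3, 24.7, 6.2, 15.7, [0, 208, 30, 72])
px 16.126628710797448
mx 16.363057239476955
py 16.24077322648692
my 16.269132327302422
25.0083
```

View pics/seat1o.png

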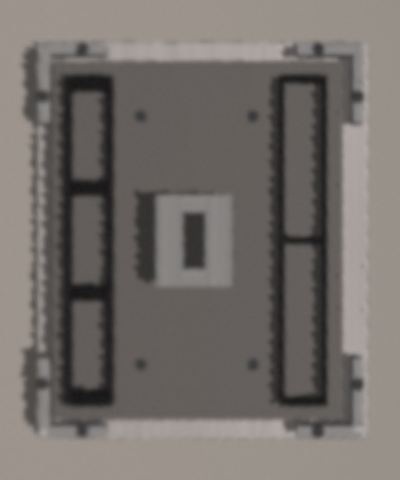

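The tray sits flat in the frame (short row left, long row right, post slot at (193,240)). Next, the exact tray pose from pocket walls (z≈22 mm) and post top (32 mm).

```bash
python3 - <<'E'
from h import *
print(*blobs("seat1",.028,.036,100),sep="\n")
im,d,c=load("seat1"); X=xyz(d,c); f=np.deg2rad(81.85-90); z=X[...,2]
L=(X[...,:2]-[.6129,-.0288])@np.array([[np.cos(f),-np.sin(f)],[np.sin(f),np.cos(f)]])*1000
m=(z>.0195)&(z<.025)&(abs(L[...,0])<75)&(abs(L[...,1])<90)&(abs(L[...,0])>35)
p=L[m]; print(m.sum(),cv2.minAreaRect(np.float32(p)),np.percentile(p,[0.5,99.5],axis=0))
for s in(-1,1):
    q=p[np.sign(p[:,0])==s]; print(s,cv2.minAreaRect(np.float32(q)))
    # dividers along y
    h,e=np.histogram(q[(abs(abs(q[:,0]-np.median(q[:,0])))<5)][:,1],np.arange(-90,90,2)); print([(int(a),int(k)) for a,k in zip(e,h) if k>3])
m=(z>.0145)&(z<.0185)&(abs(L[...,0])<80)&(abs(L[...,1])<60); p=L[m]; print(np.percentile(p[:,0],[.3,99.7]))
E
```

```text
(array([ 743.2, -133.2]), 50.4, 4.3, 78.3, 32.3, [326, 0, 49, 11])
(array([ 737.1, -219.9]), 116.0, 3.8, 83.6, 32.3, [377, 6, 113, 9])
(array([611.2, -28.6]), 44.0, 36.1, 82.0, 32.3, [236, 122, 41, 35])
1959 ((-1.86407470703125, -0.2634124755859375), (129.9499053955078, 164.29104614257812), 0.05701969563961029) [[-66.20084494 -81.49548456]
 [ 63.01721746  81.57622612]]
-1 ((-54.68083190917969, -0.3204345703125), (164.2710723876953, 24.10442352294922), 89.96755981445312)
[(-82, 10), (-80, 11), (-78, 14), (-76, 15), (-30, 11), (-28, 13), (-26, 10), (-24, 15), (22, 16), (24, 12), (26, 11), (28, 11), (74, 16), (76, 13), (78, 11), (80, 14)]
1 ((51.0920295715332, 0.00476837158203125), (24.03721809387207, 163.86009216308594), 0.05701969563961029)
[(-82, 15), (-80, 19), (-2, 14), (0, 15), (78, 17), (80, 18)]
[-73.97624321  70.95770321]
```

Tray pose: centre (611.1, −28.65) mm, angle −8.1°, seated. I'll place the first short sleeve in the middle pocket, gripped end to end so the opening fingers don't hit the post.

```bash
cat >> h.py <<'E'
TA=np.deg2rad(-8.1); T=np.array([.6111,-.02865])
def tray(x,y): return T+np.array([np.cos(TA)*x-np.sin(TA)*y,np.sin(TA)*x+np.cos(TA)*y])
def find(name,p,length,z=.22,r=.08):
    "measure a lying sleeve near p: (xy, axis angle)"
    look(name,p,z,.02); p=np.array(p)
    c=[b for b in blobs(name,.005,.022) if abs(b[1]-length)<5 and b[2]<18 and np.hypot(*(b[0]/1000-p))<r]
    print(name,c); b=min(c,key=lambda b:np.hypot(*(b[0]/1000-p))); return b[0]/1000,np.deg2rad(b[3])
def carry(name,p,length,goal,ends=False,zp=.025,dz=.019,grip=40):
    xy,a=find(name,p,length); k=0 if ends else np.pi/2
    P,R=pose(xy,.09,a+k); move_pose(P,R)
    print("down",move_straight([*xy,zp],vel=.08,max_force=12),get_eef_pos()[2].round(4)); grasp(grip)
    g0=get_finger_gap()
    move_straight([*xy,.10],vel=.15); g=tray(*goal); Q,S=pose(g,.10,TA+(np.pi/2 if ends else 0)); move_pose(Q,S)
    print("gap",g0,get_finger_gap(),get_grip_force())
    e=get_eef_pos(); move_straight([*g,.065],vel=.1)
    print("lower",move_straight([*g,zp+dz],vel=.04,max_force=8),get_eef_pos().round(4),"gap",get_finger_gap())
    ungrasp(); move_straight([*g,.14],vel=.15); print("t",get_time())
E
python3 - <<'E'
from h import *
im,d,c=load("u1"); X=xyz(d,c); m=(X[...,2]>.08)&(X[...,2]<.4); m[260:]=0; q=X[m]; r=np.hypot(*(q[:,:2]-[.6505,.2485]).T); i=r.argmin(); print("obst",r[i],q[i])
carry("p_s1",(.445,.1036),40,(-52.8/1000,0),ends=True,zp=.024,dz=.0175)
look("after1",T,.25,.03); o=ortho(*[load("after1")[i] for i in(0,2)],T,TA,.2,.24,.022); cv2.imwrite("pics/after1o.png",o[:,:,::-1])
print(*blobs("after1",.0245,.0315,60),sep="\n")
E
```

```text
obst 0.053977847619204385 [0.63333807 0.19732309 0.2555155 ]
p_s1 [(array([445.3, 103.8]), 39.5, 13.6, 61.1, 12.3, [239, 134, 34, 33])]
down False 0.0244
gap 0.45334450407866866 0.45325736712426423 40.197633504867554
lower True [ 0.5586 -0.0212  0.0428] gap 0.4528237805942262
t 33.4833
(array([ 737.7, -214.9]), 105.9, 3.8, 83.7, 28.0, [385, 0, 109, 8])
(array([558.8, -20.5]), 39.6, 13.4, 83.2, 28.3, [235, 179, 35, 13])
```

View pics/after1o.png

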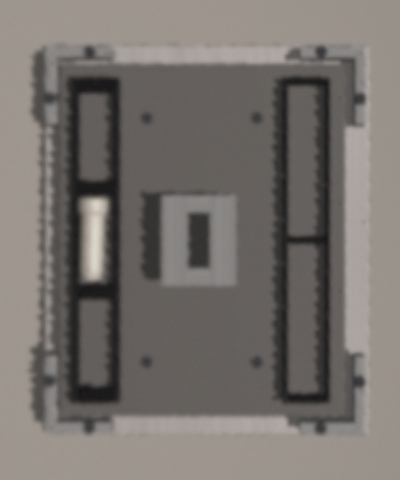

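The middle pocket holds its sleeve, seated at (94,240). Next, the other two shorts and the long.

```bash
python3 - <<'E'
from h import *
im,d,c=load("u1"); X=xyz(d,c); m=(X[...,2]>.05)&(X[...,2]<.4); m[150:]=0; q=X[m]; r=np.hypot(*(q[:,:2]-[.6505,.2485]).T); i=r.argmin(); print("obst",r[i],q[i])
if r[i]<.09: raise SystemExit
carry("p_u1",(.6505,.2485),40,(-.0528,.0519),zp=.0255,dz=.0185)
carry("p_s2",(.6506,-.235),40,(-.0528,-.0521),zp=.0255,dz=.0185)
look("after2",T,.25,.03); o=ortho(*[load("after2")[i] for i in(0,2)],T,TA,.2,.24,.022); cv2.imwrite("pics/after2o.png",o[:,:,::-1])
print(*blobs("after2",.0245,.0315,60),sep="\n")
E
```

```text
obst 0.12178710851706501 [0.76940336 0.22215439 0.10129092]
p_u1 [(array([650.4, 248.7]), 40.0, 13.9, 46.8, 12.3, [243, 132, 27, 36])]
down False 0.0261
gap 0.15560330683834842 0.1545233131775797 40.83146810531616
lower True [0.5659 0.0302 0.0444] gap 0.1541903384466788
t 44.1083
p_s2 [(array([ 651. , -233.4]), 40.3, 13.9, -8.7, 12.3, [250, 131, 16, 39])]
down False 0.0261
gap 0.15730013259046258 0.15273050517421086 40.817440152168274
lower True [ 0.5513 -0.0728  0.0444] gap 0.15453260582199999
t 52.3167
(array([ 737.7, -213.3]), 103.3, 3.6, 83.7, 28.2, [385, 0, 106, 8])
(array([565.8,  31.1]), 39.2, 13.1, 82.4, 28.3, [190, 175, 35, 13])
(array([559.4, -20.5]), 39.5, 14.4, 84.8, 28.3, [235, 178, 35, 14])
(array([550.3, -71. ]), 39.7, 12.9, 86.3, 28.1, [279, 185, 35, 12])
```

```bash
python3 - <<'E'
from h import *
carry("p_l",(.4507,-.0118),72,(.053,.040),zp=.0255,dz=.0185)
look("after3",T,.25,.03); o=ortho(*[load("after3")[i] for i in(0,2)],T,TA,.2,.24,.022); cv2.imwrite("pics/after3o.png",o[:,:,::-1])
print(*blobs("after3",.0245,.0315,60),sep="\n"); print(*blobs("after3",.0315,.036,60),sep="\n")
sleep(0)
move_pose(*pose((.40,.30),.36,np.arctan2(.3,.4)+np.pi/2)); shot("ov_top","top"); 
look("lid2",(.482,.366),.28,.03); print(*blobs("lid2",.019,.03,500),sep="\n"); print(*blobs("lid2",.056,.072,20),sep="\n")
print(get_time())
a=cv2.resize(cv2.imread("pics/ov_top.png"),(400,300)); b=cv2.resize(cv2.imread("pics/after3o.png"),(300,360)); l=cv2.resize(cv2.imread("pics/lid2.png"),(400,300))
v=np.zeros((600,700,3),np.uint8); v[:300,:400]=a; v[300:,:400]=l; v[:360,400:]=b; cv2.imwrite("pics/m3.png",v)
E
```

```text
p_l [(array([450.9, -12. ]), 71.6, 14.9, 5.0, 13.8, [248, 117, 19, 67])]
down False 0.0259
gap 0.16261260362980895 0.16416476978706007 38.98941457271576
lower True [0.669  0.0035 0.0445] gap 0.16514497632473768
t 61.5917
(array([ 736.9, -212.5]), 101.6, 3.7, 84.9, 27.7, [385, 0, 104, 8])
(array([668.1,   5. ]), 72.0, 14.8, 82.0, 29.6, [189, 78, 69, 20])
(array([566.1,  30.9]), 39.8, 12.8, 83.7, 28.3, [190, 175, 36, 13])
(array([557.7, -20.4]), 39.7, 14.1, 78.2, 28.4, [235, 178, 35, 14])
(array([551.7, -71.4]), 40.0, 14.3, 79.1, 28.2, [279, 185, 35, 13])
(array([ 735.6, -237.4]), 79.8, 4.1, 82.2, 33.6, [424, 0, 82, 8])
(array([611.2, -28.6]), 43.9, 35.9, 81.8, 32.4, [236, 122, 43, 37])
(array([471.7, 386.1]), 174.5, 139.8, 83.6, 22.3, [149, 36, 180, 183])
(array([563.8,  15.3]), 92.7, 23.9, 81.8, 22.7, [473, 219, 39, 56])
(array([471.9, 386. ]), 45.6, 9.9, 14.2, 64.5, [227, 117, 22, 40])
65.5833
```

View pics/m3.png

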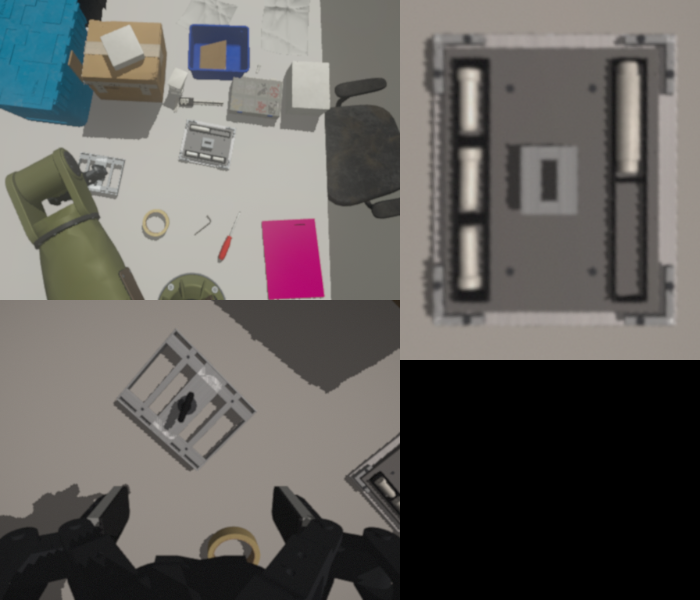

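All four sleeves are seated, with the shorts at left and the long at upper right of the tray view. The lid has shifted to (471.8, 386.1) with its bar at 14.2°, so turn ≈ 1.21 rad. I'll pick it up, set it on the tray and check.

```bash
cat >> h.py <<'E'
def turn(da,n=4):
    "turn the tool about the vertical by da (ccw from above)"
    for _ in range(n): q=np.array(get_joint_pos()); q[5]-=da/n; goto_joints(q)
E
python3 - <<'E'
from h import *
d=np.deg2rad
p=(.4718,.3861); a=d(14.2-90)
move_pose([*p,.14],down(a)); print(get_joint_pos().round(2))
print(move_straight([*p,.060],vel=.08,max_force=10),get_eef_pos().round(4)); z0=get_eef_pos()[2]
grasp(100); print("gap",get_finger_gap())
move_straight([*p,.12],vel=.1); print("gap",get_finger_gap(),get_ft_force().round(1))
move_pose([*T,.13],down(a+d(81.85-83.6))); print("gap",get_finger_gap(),get_ft_force().round(1),get_joint_pos().round(2))
sleep(.5); shot("lt","top")
move_straight([*T,.095],vel=.1)
im,dd,c=shot("lh")
print(move_straight([*T,z0+.016],vel=.03,max_force=6),get_eef_pos().round(4),z0,get_ft_force().round(1),get_finger_gap(),get_time())
E
```

```text
[ 0.63  0.54  1.46 -0.    1.15  1.95]
False [0.4721 0.3863 0.0606]
gap 0.0966502663885145
gap 0.09797347466006623 [-0.7 -0.4 -2.3]
gap 0.09484940861620299 [ 0.2  0.6 -4.1] [-0.11  0.56  1.46  0.    1.13  1.25]
False [ 0.6112 -0.0287  0.0767] 0.06058789235001402 [ 0.3  0.  -2.4] 0.09784051651517447 72.275
```

```bash
python3 - <<'E'
from h import *
ungrasp(); move_straight([*T,.16],vel=.15); look("lid3",T,.28,.03)
print(*blobs("lid3",.034,.045,300),sep="\n"); print(*blobs("lid3",.072,.09,20),sep="\n"); print(get_time())
im,dd,c=load("lid3"); X=xyz(dd,c); L=(X[...,:2]-T)@np.array([[np.cos(TA),-np.sin(TA)],[np.sin(TA),np.cos(TA)]]); m=(X[...,2]>.03)&(X[...,2]<.048)&(abs(L[...,0])<.075)&(abs(L[...,1])<.092)&((abs(L[...,0])>.06)|(abs(L[...,1])>.078))
A=np.c_[L[m],np.ones(m.sum())]; print("plane",np.linalg.lstsq(A,X[m][:,2],rcond=None)[0])
cv2.imwrite("pics/lid3o.png",ortho(im,c,T,TA,.2,.24,.038)[:,:,::-1])
E
```

```text
(array([ 738.7, -206. ]), 195.9, 11.2, 86.8, 43.4, [327, 0, 185, 15])
(array([610.8, -27.9]), 174.2, 140.0, 81.8, 38.2, [181, 67, 159, 135])
(array([611.3, -27.9]), 45.3, 9.9, 12.6, 80.5, [248, 120, 18, 43])
74.6167
plane [0.00254235 0.00098621 0.03745545]
```

View pics/lid3o.png

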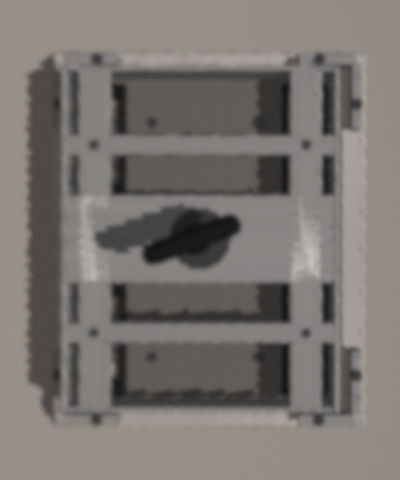

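The lid is fully down (top at 38.2 mm, flat) and centred within 1 mm, with the bar at 12.6°. Next: align the bar, push it in and turn it clockwise.

```bash
python3 - <<'E'
from h import *
d=np.deg2rad
p=(.6111,-.0281); b=d(12.6-90)
move_pose([*p,.15],down(b)); move_straight([*p,.0760],vel=.1,max_force=10); grasp(100); z0=get_eef_pos()[2]; print("gap",get_finger_gap(),z0)
turn(d(81.85-12.6+0.5)); R=get_tool_rot(); print("ang",np.rad2deg(np.arctan2(R[1,1],R[0,1])),get_moment().round(2),get_ft_force().round(1),get_finger_gap())
e=get_eef_pos(); hit=move_straight([e[0],e[1],z0-.0105],vel=.02,max_force=25); e=get_eef_pos(); print("press",hit,(z0-e[2])*1000,get_ft_force().round(1),get_finger_gap())
if z0-e[2]>.008:
    turn(-1.52,6); R=get_tool_rot(); print("ang",np.rad2deg(np.arctan2(R[1,1],R[0,1])),get_moment().round(2),get_ft_force().round(1),get_finger_gap(),(z0-get_eef_pos()[2])*1000)
print(get_time())
E
```

```text
gap 0.0986601001355676 0.07606064492324785
ang -9.17283158212321 [-0.29 -0.21  0.02] [ 1.5 -1.4  0.9] 0.09400466544897915
press False 9.85702418971507 [-2.8 -1.2 10.7] 0.09888361192637811
ang -96.46060186735902 [-0.05  0.19  0.18] [-0.5  0.1  6.7] 0.0940156802739533 9.499314266284669
81.1167
```

```bash
python3 - <<'E'
from h import *
ungrasp(); e=get_eef_pos(); move_straight([e[0],e[1],.16],vel=.15); look("lid4",T,.28,.03)
for r in((.034,.045,300),(.062,.09,20),(.004,.09,3000)): print(*blobs("lid4",*r),sep="\n")
print(get_time())
im,dd,c=load("lid4"); cv2.imwrite("pics/lid4o.png",ortho(im,c,T,TA,.2,.24,.038)[:,:,::-1])
X=xyz(dd,c); m=(X[...,2]>.055)&(X[...,2]<.09)&(np.hypot(*(np.moveaxis(X[...,:2]-T,-1,0)))<.03); print("bar top",np.percentile(X[m][:,2],[50,90]))
E
```

```text
(array([ 739.4, -206.1]), 195.9, 11.3, 86.4, 43.3, [327, 0, 185, 15])
(array([610.9, -27.4]), 174.5, 139.8, 80.2, 38.3, [179, 65, 162, 138])
(array([611. , -27.2]), 45.8, 9.9, -5.7, 73.1, [251, 119, 11, 44])
(array([ 740.8, -208.6]), 200.8, 16.2, 83.8, 37.3, [321, 0, 191, 20])
(array([612.7, -28.7]), 204.1, 170.1, 81.8, 26.0, [176, 54, 172, 151])
83.525
bar top [0.07301762 0.07425602]
```

View pics/lid4o.png

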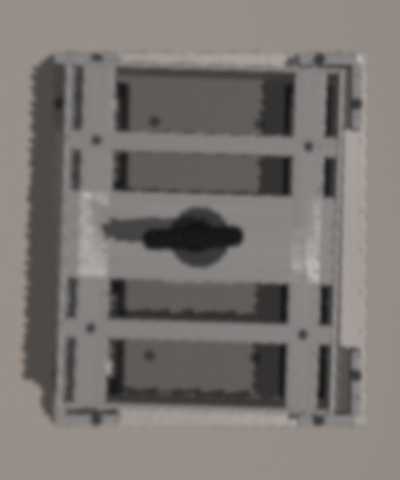

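Bar top dropped 7.4 mm and stands 85.9° to the lid, so it is locked at the stop. The lid now reads 80.2°, 1.6° off the frame, so I'll check whether the tray turned too.

```bash
python3 - <<'E'
from h import *
f=np.deg2rad(-8.15); C=np.array([.6128,-.0288]); M=np.array([[np.cos(f),-np.sin(f)],[np.sin(f),np.cos(f)]])
# views from either side so that both long edges of tray are seen
for n,(dx,dy) in dict(e1=(0,-.06),e2=(0,.06)).items():
    move_pose(*pose(C+[dx,dy],.26,f)); sleep(.3); im,d,c=shot(n)
for n in("seat1","lid3","lid4","e1","e2"):
    im,d,c=load(n); X=xyz(d,c); z=X[...,2]; L=((X[...,:2]-C)@M)*1000
    m=(z>.013)&(z<.05)&(abs(L[...,0])<80)&(abs(L[...,1])<50); r=[]
    for s in(-1,1):
        o=[]
        for y in range(-48,48,6):
            q=L[...,0][m&(abs(L[...,1]-y)<3)&(L[...,0]*s>60)]
            if q.size>3: o.append((y,np.percentile(q*s,97)*s))
        if len(o)>5: k=np.polyfit(*np.array(o).T,1); r.append((s,round(k[1],2),"deg",round(-np.rad2deg(k[0]),2)))
    m=(z>.034)&(z<.045)&(abs(L[...,0])<85)&(abs(L[...,1])<100); rr=cv2.minAreaRect(np.float32(L[m])) if m.sum()>500 else None
    print(n,r,rr and np.round([*rr[0],*rr[1],rr[2]],2))
E
```

```text
seat1 [(-1, np.float64(-73.68), 'deg', np.float64(0.13)), (1, np.float64(70.85), 'deg', np.float64(0.06))] None
lid3 [(-1, np.float64(-71.02), 'deg', np.float64(-0.06)), (1, np.float64(70.88), 'deg', np.float64(0.05))] [ -2.1    0.6  174.15 139.96  89.97]
lid4 [(-1, np.float64(-71.16), 'deg', np.float64(-1.54)), (1, np.float64(70.93), 'deg', np.float64(-1.17))] [ -2.07   1.16 174.53 139.77  88.34]
e1 [(-1, np.float64(-71.13), 'deg', np.float64(-1.82)), (1, np.float64(67.6), 'deg', np.float64(-0.66))] [ -2.02   1.22 174.7  139.93  88.33]
e2 [(-1, np.float64(-71.21), 'deg', np.float64(-1.63)), (1, np.float64(67.21), 'deg', np.float64(-1.53))] [ -2.03   1.17 174.8  139.91  88.3 ]
```

The tray turned about 1.2° within the frame's play, from the over-turn at the stop, and still sits 2 mm toward −x. I'll nudge the tray's −x edge near its −y end with the closed fingertips, which squares and centres it together.

```bash
python3 - <<'E'
from h import *
f=np.deg2rad(-8.15); C=np.array([.6128,-.0288]); M=np.array([[np.cos(f),-np.sin(f)],[np.sin(f),np.cos(f)]])
W=lambda x,y: C+M@np.array([x,y])
grasp(20); s=W(-.110,-.046); move_pose(*pose(s,.15,f)); print(move_straight([*s,.033],vel=.1,max_force=10),get_eef_pos().round(4))
g=W(-.078,-.046); print(move_straight([*g,.033],vel=.02,max_force=3)); e=get_eef_pos(); x0=(M.T@(e[:2]-C))[0]; print("contact",x0*1000)
g=W(x0+.0027,-.046); print(move_straight([*g,.033],vel=.01,max_force=25),(M.T@(get_eef_pos()[:2]-C))*1000,get_ft_force().round(1))
move_straight([*s,.033],vel=.05); move_straight([*s,.2],vel=.15); ungrasp()
look("lid5",T,.28,.03); move_pose(*pose(C+[0,.06],.26,f)); sleep(.3); shot("e3")
for n in("lid5","e3"):
    im,d,c=load(n); X=xyz(d,c); z=X[...,2]; L=((X[...,:2]-C)@M)*1000
    m=(z>.013)&(z<.05)&(abs(L[...,0])<80)&(abs(L[...,1])<50)
    for sg in(-1,1):
        o=[(y,np.percentile(q*sg,97)*sg) for y in range(-48,48,6) for q in[L[...,0][m&(abs(L[...,1]-y)<3)&(L[...,0]*sg>60)]] if q.size>3]
        if len(o)>5: k=np.polyfit(*np.array(o).T,1); print(n,sg,k[1].round(2),-np.rad2deg(k[0]).round(2))
    m=(z>.034)&(z<.045)&(abs(L[...,0])<85)&(abs(L[...,1])<100); print(cv2.minAreaRect(np.float32(L[m])))
print(*blobs("lid5",.062,.09,20)); print(get_time())
E
```

```text
False [ 0.4977 -0.0588  0.0335]
True
contact -85.73968706085063
False [-83.27943175 -46.00883717] [-4.2 -0.7 -1.8]
lid5 -1 -69.09 -1.13
lid5 1 73.02 -0.29
((-0.00281524658203125, 1.967803955078125), (174.24732971191406, 140.04222106933594), 89.01897430419922)
e3 -1 -69.02 -0.93
e3 1 69.33 -0.84
((0.1396484375, 2.0383987426757812), (174.35826110839844, 139.92095947265625), 88.99778747558594)
(array([613.4, -27. ]), 45.5, 9.6, -3.0, 73.1, [251, 117, 10, 44])
96.675
```

```bash
python3 - <<'E'
from h import *
for n in("lid4","e1","e2","lid5","e3"):
    im,d,c=load(n); X=xyz(d,c); z=X[...,2]; m=(z>.069)&(z<.08)&(np.hypot(*np.moveaxis(X[...,:2]-T,-1,0))<.035); p=X[m][:,:2]
    w,v=np.linalg.eigh(np.cov(p.T)); b=np.rad2deg(np.arctan2(v[1,1],v[0,1])); b=(b+90)%180-90
    m=(z>.034)&(z<.045)&(np.hypot(*np.moveaxis(X[...,:2]-T,-1,0))<.13); r=cv2.minAreaRect(np.float32(X[m][:,:2]*1000)); l=r[2]%90
    m2=p.mean(0); print(n,m.sum(),"bar",b.round(2),"lid",l,"turn rad",np.deg2rad(l-b).round(3),"rect",cv2.minAreaRect(np.float32(p*1000))[2])
E
```

```text
lid4 9953 bar -5.99 lid 80.18592834472656 turn rad 1.504 rect 84.30989074707031
e1 11832 bar -5.83 lid 80.17942810058594 turn rad 1.501 rect 84.08190155029297
e2 9074 bar -5.68 lid 80.15010070800781 turn rad 1.498 rect 84.02009582519531
lid5 9948 bar -4.93 lid 80.86897277832031 turn rad 1.497 rect 87.04779052734375
e3 9069 bar -4.85 lid 80.84777069091797 turn rad 1.496 rect 87.13689422607422
```

The turn is at its stop (1.50 rad), and tray and lid are centred and locked. Handing in.

```bash
python3 - <<'E'
from h import *
e=get_eef_pos(); move_straight([e[0],e[1],.3]); print(hand_in(),get_time())
E
```

```text
the job is handed in; nothing more can be done
the job is handed in; nothing more can be done
```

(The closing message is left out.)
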